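# Wind down the glue-up press with its loose crank

### The arm

A 6-joint arm with a two-finger parallel gripper is mounted at the origin on a cart in front of the work surface, level with it; the furniture and walls round the work are solid. World frame = base frame: x ahead of the robot, y to its left, z up, the work surface at z = 0. Lengths are in mm, angles in rad, forces in N, time in s.
With the tool pointing down it reaches from about 400 to 925 mm from the base axis. Payload 12.5 kg.
Tool frame: the origin (TCP) lies at the very end of the fingers, on their centre line; the grasp point (between the pads) lies 19 mm behind it; x points along the fingers, y is the direction in which the jaws open and shut, and the axes are right-handed (so a half turn about x gives the same grasp; the last joint's range is limited). The gripper opens to 95 mm and grips with 3 to 60 N. Pads are 20 mm wide; open, the fingers measure 119 mm over their backs; the gripper's body (75 mm by 180 mm) begins 59 mm behind the grasp point.
Start: joints at [1.222, 0.491, 1.559, -0, 1.092, -0.106], TCP at [150.246, 606.692, 193.361] pointing down, gripper open.
Joint ranges: [-3.1, 3.1], [-0.84, 2.19], [0.05, 2.79], [-1.13, 4.28], [0.06, 2.93], [-2.69, 2.69]. Speed limits (rad/s): [2.22, 2.22, 2.79, 3.14, 3.14, 3.14].

### API

Orientations are given as [roll, pitch, yaw] about the fixed x, y, z axes, in that order (R = Rz(yaw) Ry(pitch) Rx(roll)).
In Python, from cell import env, optics, job gives the robot as it stands.
- The arm moves only by the shell command python3 -m handwheel 'ROWS' [OPENING]. ROWS is JSON, a list of rows, each an object with "travel": the shift along the world's x, y, z in mm, a list of three; "roll": the turn about the world's z in degrees. In form: [{"travel": [dx, dy, dz], "roll": roll}, ...]. A call has 1 to 8 rows; each row is the pose to reach, as a shift and turn from the pose commanded when the call began; what a row does not reach only later rows make up. A row lasts 1/10 s, in which the tool goes at most 50 mm and 8.59 degrees, less where a joint would pass 70% of its speed; a pose out of reach is approached as far as the arm can. A call with a gripper value outside its range is refused whole. OPENING is the closure, from -1 (fully open) to 1 (shut), set as the call begins (- or left out, the last holds). The fingers move at their own pace and stop on an object; the grip force is fixed at half the most. Time passes only in rows, so rows that repeat a pose let the fingers close. It gives the time, the measured TCP pose, the force and the opening at its end, in the units of the state.
- env.state(): the state, without advancing time (a new reading comes with each control period).
- optics.read_camera(name): name is "side" or "top" or "wrist"; returns the picture (384x512x3 uint8, red, green, blue); there is no depth.
- optics.camera_params(name): a dict with "fx", "fy", "cx", "cy" (pixels), "world_from_camera" (4x4, takes a point from camera to world coordinates). Camera axes: x right, y up, looking along -z (the intrinsics and any distortion apply to the point x, -y, -z); pixel columns grow to the right and rows downward; lengths in mm; the calibration is good to about 2 mm. The wrist camera is an equidistant fisheye: a pixel r from the principal point sees the ray r / f radians off the axis. A picture is of the moment at which its call begins: read the wrist's pose just before it. camera_params takes no time and is no camera call; for the wrist camera it gives the pose at the moment of the call.
- job.job_done(): hands the job in, once; it reports no verdict.
The state is a dict: "t": time; "joints": joint angles; "qvel": joint speeds; "tau": joint torques, N m; "eef_pos": TCP position; "tcp_rot": TCP orientation; "ft_force": force on the tool from outside, world axes, zero at the start; "moment": the same for the moment, N m; "opening": opening from 0.0 (shut) to 1.0 (fully open).
Only numpy, scipy, OpenCV 4.12 (cv2) and the standard library are available. Lean on these libraries where they do the work, as an engineer would, in place of code of your own. Each camera call takes 0.05 s, during which the arm holds its last target.

### The job

The lump of iron concretion on the bed of the small screw press has just been glued and has to set under pressure. Fit the loose crank fully down over the square end of the press's screw, wind it round clockwise (seen from above) until you feel the sprung foot meet the lump, then give it about half a turn more, no harder, so that it is nipped but not crushed. Let go, leaving the crank on the screw and the other things on the worktop where they lie.

Things in the scene. Friction and masses are not known exactly. Their poses are not given: they have to be found in the camera images.
- press: small grey screw press, bolted down: base plate 130 x 150 x 14 mm, two steel columns, crosshead 34 x 150 mm along its y, its top 166 mm above the worktop at the middle boss. Origin: centre of the underside, on the screw's axis; z up. Clockwise turns (from above) lower the screw and foot together by 14 mm per turn; it takes about 7 N at the crank's handle and stays where it is left
- screw_shoulder (a point): point on the screw's axis, top of its 25 mm collar, on which the seated crank rests; 212 to 226 mm above the worktop at the start, sinks as the screw is wound. Frame as the press; it does not turn with the screw
- square_tip (a point): top of the screw's square end, 22 mm above screw_shoulder: 14 mm square, its top 8 mm tapering to 6 mm. How the square is turned about z is NOT given (this frame keeps the press's yaw): rest the socket on it lightly and turn the crank, at most a quarter turn, until it drops home, giving way to the side force; the taper leads in a socket up to 3 mm off
- press_bed (a point): centre of the cork bed's surface, 18 mm up, under the screw's axis. Above it hangs the sprung foot, a cork-faced 46 mm disc, its underside 147 mm below screw_shoulder. The spring is preloaded with 60 N, then gives 6 N per mm for 16 mm: at touch the handle gets 2 to 3 N stiffer, half a turn later 1.5 to 2 N more (then about 100 N on the lump); 1 1/8 turns bottom it
- concretion: brown lump of iron concretion, 38 x 41 x 23 mm high with an uneven top, loose on the press bed under the foot; origin: centre of its underside. The foot starts 24 to 38 mm above it: 1.7 to 2.8 turns
- crank_hub (a point): centre, half-way up, of the square hub (26 x 26 x 36 mm high) of the loose dark steel crank, which lies flat, handle up. x: along the arm to the handle; z up; two flats face +y and -y. The hub's underside, 18 mm below this point, has a square socket 15.4 mm wide and 24 mm deep, sides along x and y. Arm: 18 mm wide, 8 mm thick, flush with the underside. 0.2 kg
- crank_handle (a point): point on the axis of the crank's turned wooden handle, an upright barrel 20 mm in diameter, spinning freely on its pin, 52 mm from the hub's axis. It reaches from 10 to 68 mm above the crank's underside; this point is 52 mm above the underside (34 mm above crank_hub). Frame as crank_hub
- glue_tube: bystander: glue tube, 36 x 136 x 24 mm, lying between press and crank
- sherd: bystander: small glazed sherd, 28 x 36 x 7 mm, lying between press and crank, further back
- petri_dish: bystander: petri dish, 66 mm across, 13 mm high, at the left
- loupe: bystander: folding loupe, 28 x 36 x 15 mm, at the right

How it is judged (in metres and radians):
On the way, in this order (a step that is already met when the one before it is completed fails the run):
1. the crank is fully down on the square end of the screw, upright (horizontal distance between crank_hub and screw_shoulder below 0.004 m and z of crank_hub in the frame of screw_shoulder between 0.012 and 0.022 m and angle between crank_hub's own z axis and vertical below 0.12 rad), for 0.2 s.
2. wound down with the crank on, the foot bears on the lump (all of step 1 and contact force between concretion and press above 60 N), for 0.1 s.
At the end, for the whole second after the job is handed in: The lump (within 20 mm of the screw's axis) is pressed between foot and bed with 70 to 132 N, that is about 1/8 to 6/7 turn past touch; the crank sits fully down (within 4 mm) on the square end, on its axis within 4 mm, upright within 7 degrees, at rest, released (all of step 1 and contact force between concretion and press between 140 and 264 N and linear speed of crank below 0.01 m/s and horizontal distance between concretion and press below 0.02 m).
It fails at once if the lump is crushed: pressed with more than 148 N (contact force between concretion and press above 296 N).
It fails at once if the glue tube, petri dish, sherd or loupe is moved by more than 3 cm (distance of any of glue_tube, petri_dish, sherd, loupe from where it was at the start of the episode above 0.03 m).
It also fails if it takes over 72 s, if anything falls off the work surface, if the arm or the gripper's body presses on something with over 40 N, if the wrist force passes 120 N, or if a joint passes its speed limit or range.

## Working session

There is one attempt and no reset: what is moved stays moved. The work goes in short steps, Python scripts to look and compute and a shell command to move; the robot and the scene stay as the last step left them, time stands still between calls to the robot, and variables do not carry over. Pictures are saved under pics/ and viewed, and the job is handed in when it is done.

```bash
ls; mkdir -p pics
python3 - <<'E'
from cell import env, optics, job
import cv2
print(env.state())
for n in ["side","top","wrist"]:
    p=optics.camera_params(n); im=optics.read_camera(n)
    cv2.imwrite(f"pics/{n}0.png",im[:,:,::-1]); print(n,p)
E
```

```text
pics
{'t': 0.0, 'joints': array([ 1.22237218e+00,  4.91551663e-01,  1.55945702e+00,  1.20213963e-05,
        1.09168229e+00, -1.05575451e-01]), 'qvel': array([-2.19713867e-04,  4.81096910e-04,  9.44411560e-04,  1.77278342e-03,
        4.84112782e-05,  1.41645913e-04]), 'tau': array([-1.02028956e-03, -6.12642288e+01, -2.58175349e+01,  6.91517908e-02,
        4.83906304e-02, -1.13448200e-04]), 'eef_pos': array([150.16158076, 606.41896475, 192.76405718]), 'tcp_rot': array([-1.68607884,  1.56969796, -1.92893308]), 'ft_force': array([ 0.01824325,  0.94832013, -0.16976022]), 'moment': array([ 0.02635534, -0.00558575,  0.01042847]), 'opening': 0.9954744984519974}
side {'fx': 378.0324336359821, 'fy': 378.0324336359821, 'cx': 256.80111180038426, 'cy': 194.87280243072377, 'world_from_camera': array([[ 8.83201790e-01,  2.99335836e-01, -3.61043842e-01,
         1.66875300e+02],
       [-4.68459136e-01,  5.26336241e-01, -7.09588754e-01,
        -7.02707846e+02],
       [-2.23748842e-02,  7.95844344e-01,  6.05087717e-01,
         7.90853655e+02],
       [ 0.00000000e+00,  0.00000000e+00,  0.000000
[... 276 characters left out ...]
44025265e-03, -2.16595925e-02,
         4.34306570e+00],
       [-2.26611202e-02,  1.23611044e-01,  9.92071965e-01,
         1.42621614e+03],
       [ 0.00000000e+00,  0.00000000e+00,  0.00000000e+00,
         1.00000000e+00]])}
wrist {'fx': 297.3186396354542, 'fy': 297.3186396354542, 'cx': 252.35272151362642, 'cy': 189.81803889683283, 'world_from_camera': array([[ 2.40458100e-01, -9.37427715e-01, -2.51811797e-01,
         7.98671001e+01],
       [ 9.70659471e-01,  2.32143890e-01,  6.26849714e-02,
         6.23253347e+02],
       [-3.06059520e-04, -2.59496614e-01,  9.65743969e-01,
         3.84584464e+02],
       [ 0.00000000e+00,  0.00000000e+00,  0.00000000e+00,
         1.00000000e+00]])}
```

View pics/top0.png

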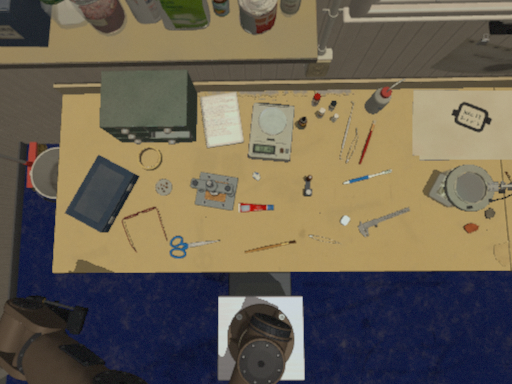

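View pics/side0.png

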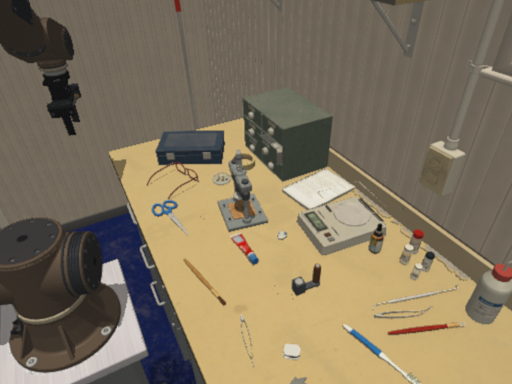

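View pics/wrist0.png

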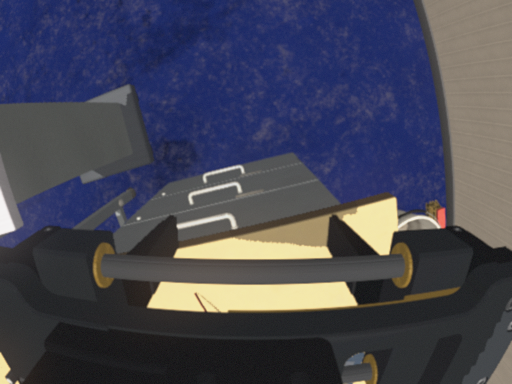

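The top view shows the press near (215,188), the crank near (307,186), the glue tube at (257,208) and the sherd at (256,176). I'll zoom in for detail.

```bash
cat > h.py <<'E'
import numpy as np, cv2
from cell import env, optics, job
def ray(n,u,v,p=None):
    p=p or optics.camera_params(n); T=p["world_from_camera"]
    x=(u-p["cx"])/p["fx"]; y=(v-p["cy"])/p["fy"]
    if n=="wrist":
        r=np.hypot(x,y); s=np.sin(r)/r if r>1e-9 else 1
        d=np.array([x*s,-y*s,-np.cos(r)])
    else: d=np.array([x,-y,-1.])
    d=T[:3,:3]@d; return T[:3,3].copy(), d/np.linalg.norm(d)
def onz(n,u,v,z,p=None):
    o,d=ray(n,u,v,p); return o+d*(z-o[2])/d[2]
def tri(a,b):
    A=np.zeros((3,3));B=np.zeros(3)
    for o,d in (a,b):
        M=np.eye(3)-np.outer(d,d);A+=M;B+=M@o
    x=np.linalg.solve(A,B)
    return x,[np.linalg.norm((np.eye(3)-np.outer(d,d))@(x-o)) for o,d in (a,b)]
def proj(n,P,p=None):
    p=p or optics.camera_params(n); T=np.linalg.inv(p["world_from_camera"]); c=T[:3,:3]@np.array(P,float)+T[:3,3]
    x,y,z=c[0],-c[1],-c[2]
    if n=="wrist":
        r=np.hypot(x,y); th=np.arctan2(r,z); x,y=x/r*th,y/r*th
    else: x,y=x/z,y/z
    return np.array([p["cx"]+p["fx"]*x,p["cy"]+p["fy"]*y])
def st():
    s=env.state(); R=s["tcp_rot"]
    from scipy.spatial.transform import Rotation as Ro
    M=Ro.from_euler("xyz",R).as_matrix()
    print("t%.2f"%s["t"],"tcp",s["eef_pos"].round(1),"jawyaw %.1f"%np.degrees(np.arctan2(M[1,1],M[0,1])),"ax",M[:,0].round(3),"F",s["ft_force"].round(1),"M",s["moment"].round(2),"op %.3f"%s["opening"],"q",s["joints"].round(2))
E
python3 - <<'E'
import cv2
a=cv2.imread("pics/top0.png")[155:225,180:330]; cv2.imwrite("pics/t1.png",cv2.resize(a,None,fx=5,fy=5,interpolation=cv2.INTER_CUBIC))
a=cv2.imread("pics/side0.png")[145:305,200:340]; cv2.imwrite("pics/s1.png",cv2.resize(a,None,fx=3.7,fy=3.7,interpolation=cv2.INTER_CUBIC))
from h import *
st()
E
```

```text
t0.15 tcp [150.2 606.5 192.9] jawyaw 76.1 ax [-0.    -0.001 -1.   ] F [-0.6  0.1 -0.2] M [-0.02 -0.01 -0.02] op 1.002 q [ 1.22  0.49  1.56 -0.    1.09 -0.11]
```

View pics/t1.png

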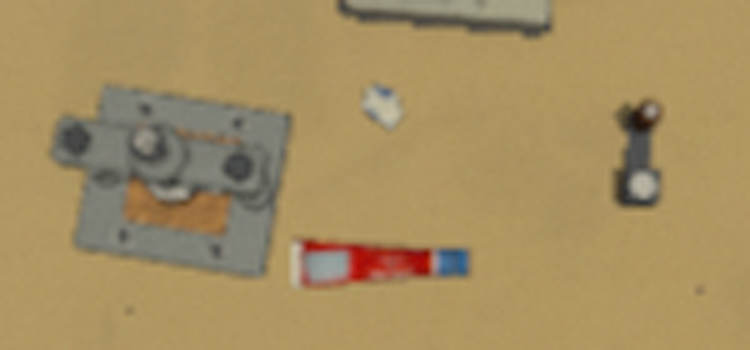

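View pics/s1.png

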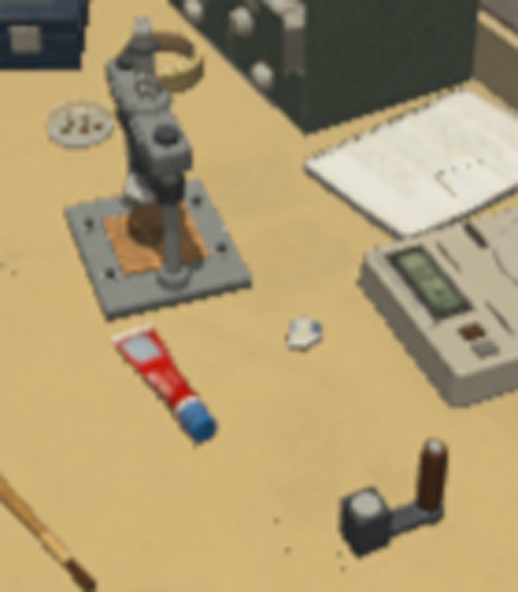

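Run:
```python
from h import *
for nm,a,b,z in [("hub",(308.6,192),(298.9,281),36),("handle",(310.2,177),(317.3,265.8),68),("screw",(209.4,182.6),(238.4,151.8),240)]:
    print(nm,tri(ray("top",*a),ray("side",*b)),"top@z",onz("top",*a,z).round(1),"side@z",onz("side",*b,z).round(1))
```

```text
hub (array([ 539.03092769, -188.17335814,   36.53368052]), [np.float64(1.9459824742669294), np.float64(1.945982474266867)]) top@z [ 537.3 -187.4   36. ] side@z [ 541.2 -188.4   36. ]
handle (array([ 591.02806641, -191.11946213,   67.83913286]), [np.float64(1.49539040777984), np.float64(1.4953904077797775)]) top@z [ 589.6 -190.4   68. ] side@z [ 592.4 -191.7   68. ]
screw (array([550.05287693, 163.20843958, 230.0995886 ]), [np.float64(1.5364389664612068), np.float64(1.5364389664611477)]) top@z [547.2 162.4 240. ] side@z [544.8 147.6 240. ]
```

```bash
python3 -m handwheel '[{"travel":[290,-250,100],"roll":0},{"travel":[290,-250,100],"roll":0},{"travel":[290,-250,100],"roll":0},{"travel":[290,-250,100],"roll":0},{"travel":[290,-250,100],"roll":0},{"travel":[290,-250,100],"roll":0},{"travel":[290,-250,100],"roll":0},{"travel":[290,-250,100],"roll":0}]' -1; python3 -c "from h import *; st()"
```

```text
t: 0.95
eef_pos: [441.6, 355.0, 293.9]
tcp_rot: [0.894, 1.571, 0.651]
ft_force: [0.2, 1.3, 0.1]
opening: 1.0
t0.95 tcp [441.6 355.  293.9] jawyaw 76.1 ax [ 0.  0. -1.] F [0.2 1.3 0.1] M [0.02 0.03 0.02] op 1.000 q [ 0.56  0.32  1.56  0.    1.26 -0.77]
```

```bash
python3 -m handwheel '[{"travel":[180,-215,5],"roll":0},{"travel":[180,-215,5],"roll":0},{"travel":[180,-215,5],"roll":0},{"travel":[180,-215,5],"roll":0},{"travel":[180,-215,5],"roll":0},{"travel":[180,-215,5],"roll":0},{"travel":[180,-215,5],"roll":0}]' -1
python3 - <<'E'
from h import *
st()
p=optics.camera_params("wrist"); im=optics.read_camera("wrist")
import pickle; pickle.dump(p,open("w1.pkl","wb"))
cv2.imwrite("pics/w1.png",im[:,:,::-1])
u,v=proj("wrist",[550,163,240],p).astype(int);print(u,v)
a=im[max(v-60,0):v+60,max(u-80,0):u+80,::-1]; print(max(v-60,0),max(u-80,0))
cv2.imwrite("pics/w1z.png",cv2.resize(a,None,fx=5,fy=5,interpolation=cv2.INTER_CUBIC))
E
```

```text
t: 1.65
eef_pos: [622.1, 138.4, 297.3]
tcp_rot: [-2.302, 1.57, -2.549]
ft_force: [0.4, 0.2, 0.2]
opening: 1.001
t1.65 tcp [622.1 138.4 297.3] jawyaw 75.9 ax [-0.001 -0.001 -1.   ] F [0.4 0.2 0.2] M [-0.01  0.01  0.02] op 1.001 q [ 0.12  0.43  1.38 -0.    1.33 -1.21]
260 107
47 180
```

View pics/w1.png

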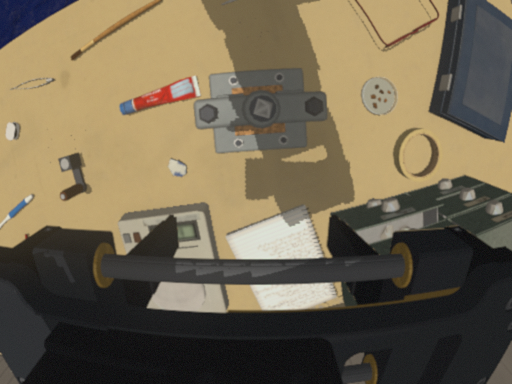

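View pics/w1z.png

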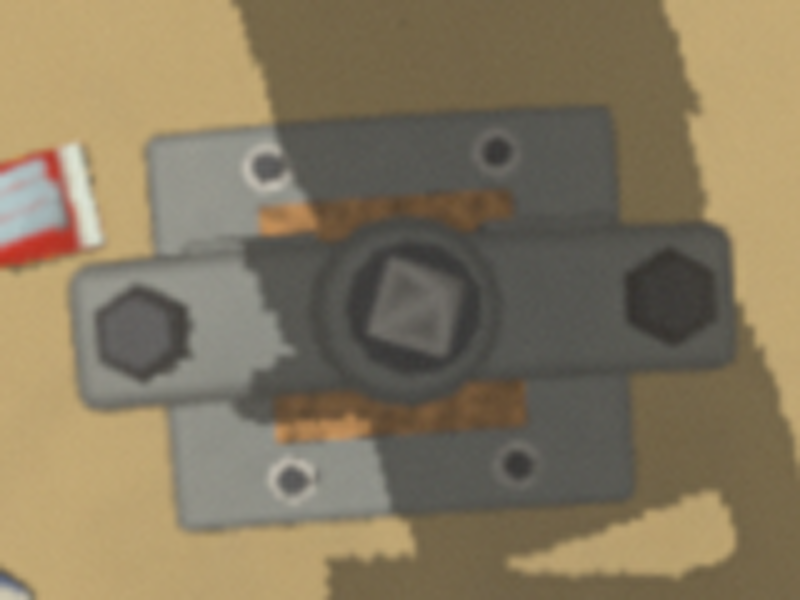

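The wrist view shows the square end clearly, with its centre near (262,109) px and its sides turned about 20° in the image. The crank is at (72,175).

Run:
```python
from h import *
im=cv2.imread("pics/w1.png")
a=im[90:130,240:284]; a=cv2.resize(a,None,fx=14,fy=14,interpolation=cv2.INTER_CUBIC)
g=cv2.createCLAHE(4,(2,2)).apply(cv2.cvtColor(a,cv2.COLOR_BGR2GRAY))
cv2.imwrite("pics/w1q.png",g)
a=im[145:210,50:100]; cv2.imwrite("pics/w1c.png",cv2.resize(a,None,fx=8,fy=8,interpolation=cv2.INTER_CUBIC))
```

```text
(no output)
```

View pics/w1q.png

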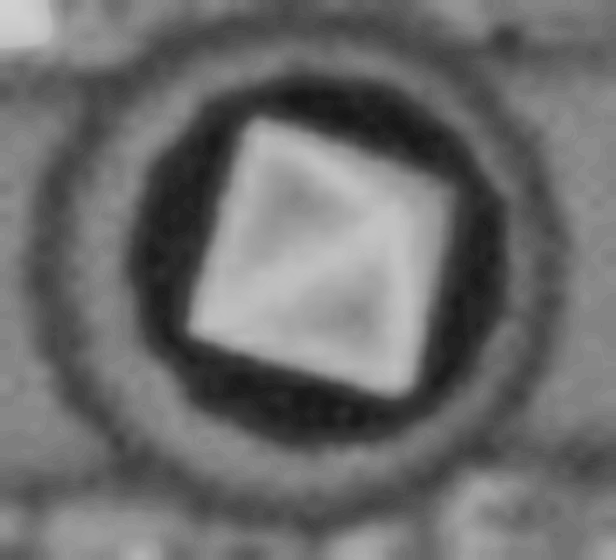

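View pics/w1c.png

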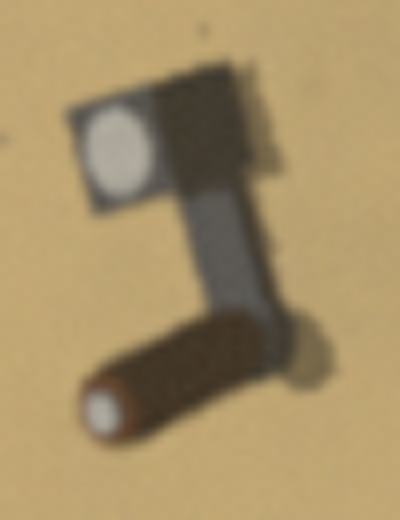

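Run:
```python
from h import *
import pickle; p=pickle.load(open("w1.pkl","rb"))
C=np.array([(252,112),(455,185),(408,397),(188,330)])/14+[240,90]
for z in (226,233):
    W=np.array([onz("wrist",*c,z,p) for c in C]); e=np.roll(W,-1,0)-W
    print(z,W.mean(0).round(1),np.linalg.norm(e,axis=1).round(1),(np.degrees(np.arctan2(e[:,1],e[:,0]))%90).round(1))
c=C.mean(0)
print(tri(ray("wrist",*c,p),ray("top",209.4,182.6)),tri(ray("wrist",*c,p),ray("side",238.4,151.8)))
h=(50+120/8,145+152/8); k=(50+103/8,145+410/8)
H=onz("wrist",*h,36,p);K=onz("wrist",*k,68,p); print(H,K,np.degrees(np.arctan2(*(K-H)[1::-1])))
print(tri(ray("wrist",*h,p),ray("top",308.6,192)),tri(ray("wrist",*k,p),ray("top",310.2,177)))
# press columns (hex heads) same height -> centre
```

```text
226 [551.1 165.5 226. ] [13.5 13.8 14.4 14.4] [56.3 63.8 59.  59.8]
233 [551.1 165.3 233. ] [13.1 13.4 14.  14. ] [56.3 63.8 59.  59.8]
(array([551.07240335, 165.99483084, 213.2170502 ]), [np.float64(0.009502898202117867), np.float64(0.009502898202018478)]) (array([551.77585009, 165.10407146, 228.86268827]), [np.float64(0.7238028643273053), np.float64(0.7238028643271448)])
[ 541.89925482 -186.63925316   36.        ] [ 593.12498074 -190.11622259   68.        ] -3.8830212645809414
(array([ 539.78028355, -188.34776477,   32.81209556]), [np.float64(2.1295663627001633), np.float64(2.1295663627002264)]) (array([ 591.5570686 , -190.76601195,   66.73751246]), [np.float64(1.6945657703089883), np.float64(1.6945657703089592)])
```

```bash
python3 -m handwheel '[{"travel":[-20,-80,0],"roll":3},{"travel":[-50,-180,-40],"roll":8},{"travel":[-82,-326,-160],"roll":10.5},{"travel":[-82,-326,-160],"roll":10.5},{"travel":[-82,-326,-160],"roll":10.5},{"travel":[-82,-326,-160],"roll":10.5},{"travel":[-82,-326,-160],"roll":10.5},{"travel":[-82,-326,-160],"roll":10.5}]' -1
python3 - <<'E'
from h import *
st()
p=optics.camera_params("wrist"); im=optics.read_camera("wrist")
import pickle; pickle.dump(p,open("w2.pkl","wb"))
cv2.imwrite("pics/w2.png",im[:,:,::-1])
E
```

```text
t: 2.5
eef_pos: [536.7, -185.1, 136.8]
tcp_rot: [2.724, 1.569, 2.664]
ft_force: [0.2, -0.1, 0.0]
opening: 1.0
t2.50 tcp [ 536.7 -185.1  136.8] jawyaw 86.6 ax [-0.002  0.001 -1.   ] F [ 0.2 -0.1  0. ] M [ 0.05  0.03 -0.02] op 1.000 q [-0.45  0.48  1.76  0.    0.9  -1.96]
```

View pics/w2.png

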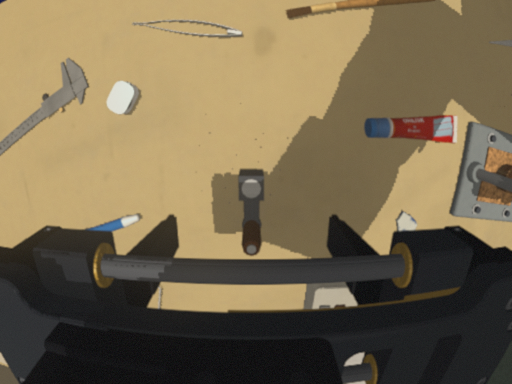

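Run:
```python
from h import *
import pickle; p=pickle.load(open("w2.pkl","rb"))
im=cv2.imread("pics/w2.png")
a=im[160:260,215:290]; cv2.imwrite("pics/w2c.png",cv2.resize(a,None,fx=6,fy=6,interpolation=cv2.INTER_CUBIC))
H=onz("wrist",251,188,36,p);K=onz("wrist",251.5,248,68,p); print(H,K,np.degrees(np.arctan2(*(K-H)[1::-1])))
```

```text
[ 540.7622823  -187.29664455   36.        ] [ 592.51762794 -189.89362427   68.        ] -2.8725783373005913
```

View pics/w2c.png

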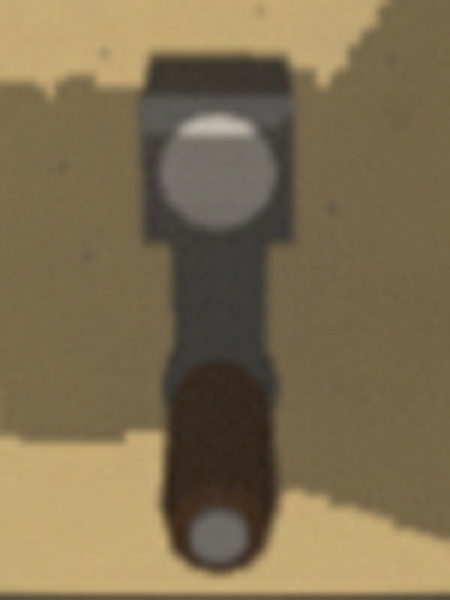

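```bash
python3 -m handwheel '[{"travel":[3,-2.5,-40],"roll":0},{"travel":[3,-2.5,-80],"roll":0},{"travel":[3,-2.5,-110],"roll":0},{"travel":[3,-2.5,-126],"roll":0},{"travel":[3,-2.5,-126],"roll":0},{"travel":[3,-2.5,-126],"roll":0}]' -1; python3 -c "from h import *; st()"
```

```text
t: 3.15
eef_pos: [541.6, -185.9, 13.0]
tcp_rot: [0.481, 1.571, 0.423]
ft_force: [0.3, -0.4, -0.0]
opening: 1.0
t3.15 tcp [ 541.6 -185.9   13. ] jawyaw 86.6 ax [ 0.  0. -1.] F [ 0.3 -0.4 -0. ] M [ 0.03  0.04 -0.03] op 1.000 q [-0.45  0.66  1.85  0.    0.64 -1.96]
```

```bash
python3 -m handwheel '[{"travel":[0,0,0],"roll":0},{"travel":[0,0,0],"roll":0},{"travel":[0,0,0],"roll":0},{"travel":[0,0,0],"roll":0},{"travel":[0,0,0],"roll":0},{"travel":[0,0,0],"roll":0},{"travel":[0,0,0],"roll":0},{"travel":[0,0,0],"roll":0}]' 1; python3 -c "from h import *; st()"
```

```text
t: 3.95
eef_pos: [541.2, -186.8, 12.3]
tcp_rot: [2.165, 1.571, 2.106]
ft_force: [-0.2, 0.5, 0.4]
opening: 0.386
t3.95 tcp [ 541.2 -186.8   12.3] jawyaw 86.6 ax [-0.  0. -1.] F [-0.2  0.5  0.4] M [ 0.01 -0.04  0.01] op 0.386 q [-0.45  0.66  1.85  0.    0.64 -1.96]
```

```bash
python3 -m handwheel '[{"travel":[0,0,0],"roll":0},{"travel":[0,0,0],"roll":0},{"travel":[0,0,0],"roll":0},{"travel":[0,0,0],"roll":0}]' 1; python3 -c "from h import *; st()"
```

```text
t: 4.35
eef_pos: [541.2, -186.8, 12.3]
tcp_rot: [1.862, 1.571, 1.802]
ft_force: [-0.3, -0.8, -0.8]
opening: 0.265
t4.35 tcp [ 541.2 -186.8   12.3] jawyaw 86.6 ax [-0.  0. -1.] F [-0.3 -0.8 -0.8] M [-0.01 -0.    0.03] op 0.265 q [-0.45  0.66  1.85  0.    0.64 -1.96]
```

```bash
python3 -m handwheel '[{"travel":[0,0,30],"roll":0},{"travel":[0,0,70],"roll":0},{"travel":[0,20,115],"roll":-5},{"travel":[0,40,155],"roll":-10},{"travel":[0,60,200],"roll":-15},{"travel":[0,80,240],"roll":-20},{"travel":[0,115,262],"roll":-25},{"travel":[0,150,262],"roll":-27}]' 1
python3 -m handwheel '[{"travel":[3,50,0],"roll":0},{"travel":[6,100,0],"roll":0},{"travel":[8,150,0],"roll":0},{"travel":[10,185,0],"roll":0},{"travel":[10,202,0],"roll":0},{"travel":[10,202,0],"roll":0},{"travel":[10,202,0],"roll":0}]' 1
python3 - <<'E'
from h import *
st()
for n in ("wrist","side","top"):
    p=optics.camera_params(n); im=optics.read_camera(n)
    if n=="side": im=cv2.resize(im[100:260,170:330],None,fx=3.7,fy=3.7,interpolation=cv2.INTER_CUBIC)
    if n=="top": im=cv2.resize(im[130:230,150:290],None,fx=5,fy=5,interpolation=cv2.INTER_CUBIC)
    cv2.imwrite(f"pics/{n}3.png",im[:,:,::-1])
st()
E
```

```text
t: 5.15
eef_pos: [541.9, -36.0, 277.6]
tcp_rot: [0.367, 1.566, -0.168]
ft_force: [0.5, -0.2, -2.7]
opening: 0.264
t: 5.85
eef_pos: [551.0, 164.6, 274.0]
tcp_rot: [-2.062, 1.57, -2.592]
ft_force: [-0.7, -0.0, -2.5]
opening: 0.265
t5.85 tcp [551.  164.6 274. ] jawyaw 59.6 ax [-0.001 -0.    -1.   ] F [-0.7 -0.  -2.5] M [-0.06  0.07  0.04] op 0.265 q [ 0.18  0.35  1.57 -0.    1.22 -0.86]
t6.00 tcp [551.3 163.9 274.3] jawyaw 59.5 ax [-0. -0. -1.] F [ 0.6 -0.1 -3.1] M [ 0.02  0.04 -0.02] op 0.265 q [ 0.17  0.35  1.57 -0.    1.22 -0.86]
```

View pics/wrist3.png

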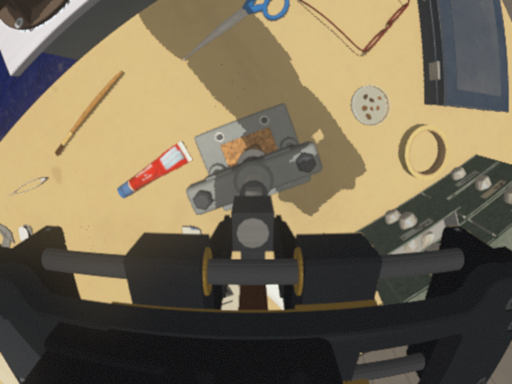

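View pics/side3.png

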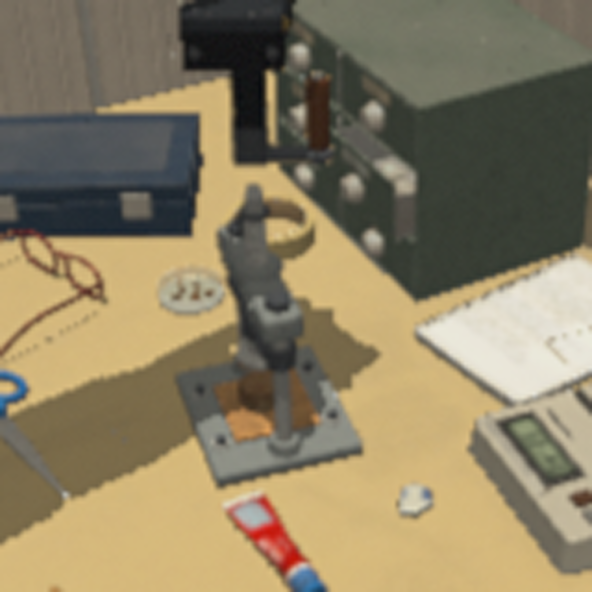

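View pics/top3.png

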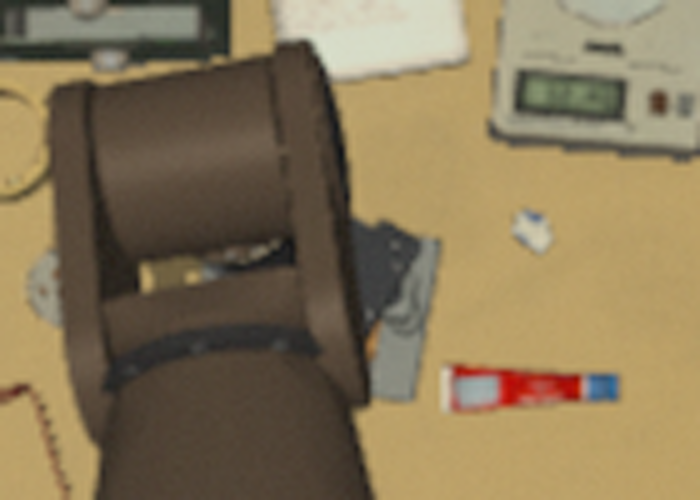

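Wrist view: hub gripped at (254,232), screw end just ahead of it. Side view: hub directly above the tip with about 20 mm of gap. Lowering now.

```bash
python3 -m handwheel '[{"travel":[0.5,0.7,-8],"roll":0},{"travel":[0.5,0.7,-14],"roll":0},{"travel":[0.5,0.7,-18],"roll":0},{"travel":[0.5,0.7,-20],"roll":0},{"travel":[0.5,0.7,-22],"roll":0},{"travel":[0.5,0.7,-24],"roll":0}]' 1;python3 -c "from h import *; st()"
```

```text
t: 6.6
eef_pos: [551.8, 165.9, 250.3]
tcp_rot: [0.982, 1.57, 0.451]
ft_force: [-0.4, -0.3, -3.0]
opening: 0.263
t6.60 tcp [551.8 165.9 250.3] jawyaw 59.6 ax [ 0.  0. -1.] F [-0.4 -0.3 -3. ] M [0.01 0.09 0.04] op 0.263 q [ 0.18  0.37  1.61  0.    1.17 -0.86]
```

```bash
python3 -m handwheel '[{"travel":[0,0,-2],"roll":0},{"travel":[0,0,-4],"roll":0},{"travel":[0,0,-4],"roll":0}]' 1;python3 -c "from h import *; st()"; python3 -m handwheel '[{"travel":[0,0,-2],"roll":0},{"travel":[0,0,-4],"roll":0},{"travel":[0,0,-4],"roll":0}]' 1;python3 -c "from h import *; st()"
```

```text
t: 6.9
eef_pos: [551.6, 165.9, 246.1]
tcp_rot: [-2.628, 1.57, 3.125]
ft_force: [-0.3, -0.2, -2.4]
opening: 0.264
t6.90 tcp [551.6 165.9 246.1] jawyaw 59.6 ax [-0.  0. -1.] F [-0.3 -0.2 -2.4] M [-0.    0.03 -0.07] op 0.264 q [ 0.18  0.37  1.61  0.    1.16 -0.86]
t: 7.2
eef_pos: [551.6, 165.9, 242.1]
tcp_rot: [-2.72, 1.57, 3.032]
ft_force: [-0.2, -0.2, -2.8]
opening: 0.267
t7.20 tcp [551.6 165.9 242.1] jawyaw 59.6 ax [-0.  0. -1.] F [-0.2 -0.2 -2.8] M [0.01 0.07 0.02] op 0.267 q [ 0.18  0.38  1.62  0.    1.15 -0.86]
```

```bash
python3 -m handwheel '[{"travel":[0,0,-2],"roll":0},{"travel":[0,0,-4],"roll":0},{"travel":[0,0,-4],"roll":0}]' 1;python3 -c "from h import *; st()"; python3 -m handwheel '[{"travel":[0,0,-1],"roll":0},{"travel":[0,0,-2],"roll":0},{"travel":[0,0,-2],"roll":0}]' 1;python3 -c "from h import *; st()"
```

```text
t: 7.5
eef_pos: [551.6, 165.9, 238.0]
tcp_rot: [-2.674, 1.57, 3.078]
ft_force: [0.8, -0.0, -3.3]
opening: 0.265
t7.50 tcp [551.6 165.9 238. ] jawyaw 59.6 ax [-0.  0. -1.] F [ 0.8 -0.  -3.3] M [-0.02  0.05  0.03] op 0.265 q [ 0.18  0.38  1.62  0.    1.14 -0.86]
t: 7.8
eef_pos: [551.7, 165.9, 236.3]
tcp_rot: [2.638, 1.571, 2.108]
ft_force: [-0.6, -0.5, -2.5]
opening: 0.263
t7.80 tcp [551.7 165.9 236.3] jawyaw 59.6 ax [-0.  0. -1.] F [-0.6 -0.5 -2.5] M [-0.04  0.02  0.02] op 0.263 q [ 0.18  0.38  1.63  0.    1.14 -0.86]
```

```bash
python3 -m handwheel '[{"travel":[0,0,-2],"roll":0},{"travel":[0,0,-3],"roll":0},{"travel":[0,0,-3],"roll":0}]' 1;python3 -c "from h import *; st()"; python3 -m handwheel '[{"travel":[0,0,-1],"roll":0},{"travel":[0,0,-2],"roll":0},{"travel":[0,0,-2],"roll":0}]' 1;python3 -c "from h import *; st()"
```

```text
t: 8.1
eef_pos: [551.7, 165.9, 233.2]
tcp_rot: [-2.859, 1.571, 2.894]
ft_force: [0.1, 0.6, -3.1]
opening: 0.267
t8.10 tcp [551.7 165.9 233.2] jawyaw 59.6 ax [-0.  0. -1.] F [ 0.1  0.6 -3.1] M [-0.02  0.06 -0.05] op 0.267 q [ 0.18  0.38  1.63  0.    1.13 -0.86]
t: 8.4
eef_pos: [551.7, 165.9, 231.2]
tcp_rot: [3.074, 1.571, 2.543]
ft_force: [-0.4, 0.3, -1.6]
opening: 0.264
t8.40 tcp [551.7 165.9 231.2] jawyaw 59.6 ax [-0.  0. -1.] F [-0.4  0.3 -1.6] M [-0.    0.02 -0.09] op 0.264 q [ 0.18  0.38  1.63  0.    1.12 -0.86]
```

```bash
python3 -m handwheel '[{"travel":[0,0,-1],"roll":0},{"travel":[0,0,-2],"roll":0},{"travel":[0,0,-2],"roll":0}]' 1;python3 -c "from h import *; st()"; python3 -m handwheel '[{"travel":[0,0,-1],"roll":0},{"travel":[0,0,-1],"roll":0}]' 1;python3 -c "from h import *; st()"
```

```text
t: 8.7
eef_pos: [551.7, 165.9, 229.2]
tcp_rot: [-3.082, 1.571, 2.67]
ft_force: [0.3, -0.8, -2.0]
opening: 0.265
t8.70 tcp [551.7 165.9 229.2] jawyaw 59.6 ax [-0.  0. -1.] F [ 0.3 -0.8 -2. ] M [ 0.02  0.03 -0.04] op 0.265 q [ 0.18  0.39  1.64  0.    1.12 -0.86]
t: 8.9
eef_pos: [551.7, 165.9, 228.2]
tcp_rot: [3.134, 1.571, 2.603]
ft_force: [0.1, 1.0, -2.7]
opening: 0.268
t8.90 tcp [551.7 165.9 228.2] jawyaw 59.6 ax [-0.  0. -1.] F [ 0.1  1.  -2.7] M [0.04 0.06 0.  ] op 0.268 q [ 0.18  0.39  1.64  0.    1.12 -0.86]
```

```bash
python3 -m handwheel '[{"travel":[0,0,-1],"roll":0},{"travel":[0,0,-1],"roll":0}]' 1;python3 -c "from h import *; st()"; python3 -m handwheel '[{"travel":[0,0,-1],"roll":0},{"travel":[0,0,-1],"roll":0}]' 1;python3 - <<'E'
from h import *
st()
im=optics.read_camera("side"); im=cv2.resize(im[100:260,170:330],None,fx=3.7,fy=3.7,interpolation=cv2.INTER_CUBIC)
cv2.imwrite(f"pics/side4.png",im[:,:,::-1])
E
```

```text
t: 9.1
eef_pos: [551.7, 165.9, 227.3]
tcp_rot: [2.564, 1.571, 2.033]
ft_force: [1.0, -0.5, -3.7]
opening: 0.263
t9.10 tcp [551.7 165.9 227.3] jawyaw 59.6 ax [-0.  0. -1.] F [ 1.  -0.5 -3.7] M [-0.01  0.06  0.01] op 0.263 q [ 0.18  0.39  1.64  0.    1.12 -0.86]
t: 9.3
eef_pos: [551.8, 165.9, 227.0]
tcp_rot: [0.788, 1.57, 0.257]
ft_force: [-2.3, 0.2, 2.7]
opening: 0.262
t9.30 tcp [551.8 165.9 227. ] jawyaw 59.6 ax [ 0.001  0.    -1.   ] F [-2.3  0.2  2.7] M [-0.08  0.38  0.  ] op 0.262 q [ 0.18  0.39  1.64  0.    1.11 -0.86]
```

View pics/side4.png

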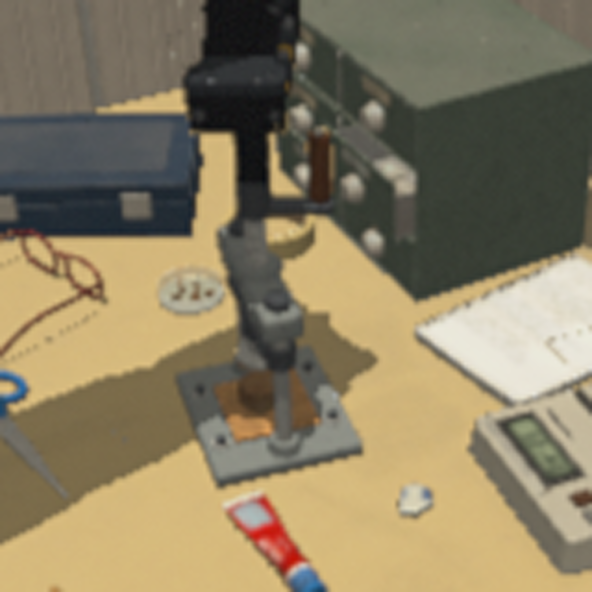

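```bash
python3 -m handwheel '[{"travel":[0,0,-0.7],"roll":0},{"travel":[0,0,-0.7],"roll":0},{"travel":[0,0,-0.7],"roll":0}]' 1;python3 -c "from h import *; st()"
```

```text
t: 9.65
eef_pos: [551.9, 165.9, 226.8]
tcp_rot: [0.732, 1.569, 0.202]
ft_force: [-3.3, -1.2, 9.5]
opening: 0.265
t9.65 tcp [551.9 165.9 226.8] jawyaw 59.6 ax [ 0.001  0.    -1.   ] F [-3.3 -1.2  9.5] M [-0.17  0.74  0.01] op 0.265 q [ 0.18  0.39  1.64  0.    1.11 -0.86]
```

```bash
python3 -m handwheel '[{"travel":[0,0,1],"roll":0},{"travel":[0,0,1],"roll":0},{"travel":[0,0,1],"roll":0},{"travel":[0,0,1],"roll":0},{"travel":[0,0,1],"roll":0},{"travel":[0,0,1],"roll":0},{"travel":[0,0,1],"roll":0}]' -1;python3 - <<'E'
from h import *
st()
im=optics.read_camera("wrist")
cv2.imwrite(f"pics/w5.png",im[:,:,::-1])
E
```

```text
t: 10.35
eef_pos: [551.7, 165.9, 226.6]
tcp_rot: [2.62, 1.571, 2.089]
ft_force: [-0.4, -1.5, 0.7]
opening: 0.796
t10.35 tcp [551.7 165.9 226.6] jawyaw 59.6 ax [-0.  0. -1.] F [-0.4 -1.5  0.7] M [ 0.   -0.04 -0.01] op 0.796 q [ 0.18  0.39  1.64  0.    1.11 -0.86]
```

View pics/w5.png

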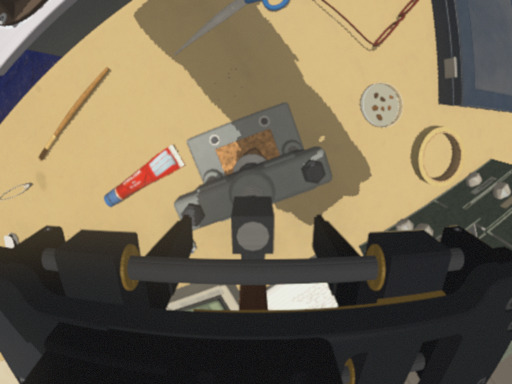

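```bash
python3 -m handwheel '[{"travel":[0,0,14],"roll":0},{"travel":[10,-6,25],"roll":0},{"travel":[28,-16,25],"roll":0},{"travel":[44.5,-26,25],"roll":0},{"travel":[44.5,-26,25],"roll":0},{"travel":[44.5,-26,25],"roll":0}]' -1;python3 - <<'E'
from h import *
st()
p=optics.camera_params("wrist")
im=optics.read_camera("wrist")
print(onz("wrist",253,236,250.7,p))
cv2.imwrite(f"pics/w6.png",im[:,:,::-1])
E
```

```text
t: 11.0
eef_pos: [595.9, 139.9, 251.3]
tcp_rot: [-2.767, 1.57, 2.985]
ft_force: [-0.4, 0.8, 0.5]
opening: 0.998
t11.00 tcp [595.9 139.9 251.3] jawyaw 59.6 ax [-0.001  0.    -1.   ] F [-0.4  0.8  0.5] M [-0.02  0.01 -0.  ] op 0.998 q [ 0.12  0.42  1.51  0.    1.21 -0.92]
[607.36765173 133.16435763 250.7       ]
```

View pics/w6.png

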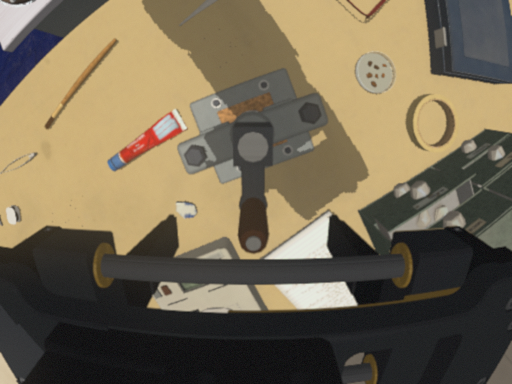

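```bash
python3 - <<'E'
from h import *
p=optics.camera_params("wrist")
H=onz("wrist",254,147,250.7,p);K=onz("wrist",253.5,243,282.7,p);print(H,K,np.hypot(*(K-H)[:2]),np.degrees(np.arctan2(*(K-H)[1::-1])))
E
python3 -m handwheel '[{"travel":[0,0,0],"roll":0},{"travel":[0,0,0],"roll":0},{"travel":[0,0,0],"roll":0},{"travel":[0,0,0],"roll":0},{"travel":[0,0,0],"roll":0},{"travel":[0,0,0],"roll":0},{"travel":[0,0,0],"roll":0},{"travel":[0,0,0],"roll":0}]' 1
python3 -m handwheel '[{"travel":[0,0,0],"roll":0},{"travel":[0,0,0],"roll":0},{"travel":[0,0,0],"roll":0},{"travel":[0,0,0],"roll":0},{"travel":[0,0,0],"roll":0},{"travel":[0,0,0],"roll":0}]' 1
python3 -c "from h import *; st()"
```

```text
[553.56274295 165.57926365 250.7       ] [599.00746877 138.43678628 282.7       ] 52.93332772043886 -30.848331918089066
t: 11.85
eef_pos: [596.3, 139.9, 251.7]
tcp_rot: [1.3, 1.571, 0.769]
ft_force: [-0.0, 0.4, 0.1]
opening: 0.386
t: 12.45
eef_pos: [596.2, 139.9, 251.6]
tcp_rot: [1.685, 1.571, 1.154]
ft_force: [0.0, 1.3, 0.1]
opening: 0.196
t12.45 tcp [596.2 139.9 251.6] jawyaw 59.6 ax [ 0.  0. -1.] F [0.  1.3 0.1] M [-0.   -0.02 -0.03] op 0.196 q [ 0.12  0.42  1.51  0.    1.21 -0.92]
```

```bash
python3 - <<'E'
import numpy as np
for a0 in (-30.5,-150.5,-270.5):
    print(a0)
    for k in range(1,9):
        a=np.radians(a0-15*k);b=np.radians(a0)
        print([round(52*(np.cos(a)-np.cos(b)),1),round(52*(np.sin(a)-np.sin(b)),1),round(-14*15*k/360,1)])
E
cat >> h.py <<'E'
def tang(phi):
    s=env.state();f=s["ft_force"];a=np.radians(phi)
    print("tangential opposing %.1f radial(out) %.1f Fz %.1f"%(-(f[0]*np.sin(a)-f[1]*np.cos(a)),f[0]*np.cos(a)+f[1]*np.sin(a),f[2]),"tcp",s["eef_pos"].round(1),"t",s["t"].round(2),"op",s["opening"].round(3))
E
```

```text
-30.5
[np.float64(-8.4), np.float64(-10.7), -0.6]
[np.float64(-19.2), np.float64(-18.9), -1.2]
[np.float64(-31.8), np.float64(-24.0), -1.8]
[np.float64(-45.3), np.float64(-25.6), -2.3]
[np.float64(-58.7), np.float64(-23.7), -2.9]
[np.float64(-71.2), np.float64(-18.4), -3.5]
[np.float64(-81.9), np.float64(-10.1), -4.1]
[np.float64(-90.1), np.float64(0.8), -4.7]
-150.5
[np.float64(-5.1), np.float64(12.6), -0.6]
[np.float64(-6.7), np.float64(26.1), -1.2]
[np.float64(-4.9), np.float64(39.5), -1.8]
[np.float64(0.5), np.float64(52.0), -2.3]
[np.float64(8.8), np.float64(62.7), -2.9]
[np.float64(19.7), np.float64(70.9), -3.5]
[np.float64(32.2), np.float64(75.9), -4.1]
[np.float64(45.7), np.float64(77.6), -4.7]
-270.5
[np.float64(13.4), np.float64(-1.9), -0.6]
[np.float64(25.9), np.float64(-7.2), -1.2]
[np.float64(36.6), np.float64(-15.6), -1.8]
[np.float64(44.8), np.float64(-26.4), -2.3]
[np.float64(49.9), np.float64(-39.0), -2.9]
[np.float64(51.5), np.float64(-52.5), -3.5]
[np.float64(49.7), np.float64(-65.9), -4.1]
[np.float64(44.4), np.float64(-78.4), -4.7]
```

```bash
python3 -m handwheel '[{"travel":[-8.4,-10.7,-0.6],"roll":0},{"travel":[-19.2,-18.9,-1.2],"roll":0},{"travel":[-31.8,-24,-1.8],"roll":0},{"travel":[-45.3,-25.6,-2.3],"roll":0}]' 1; python3 -c "from h import *; tang(-85)"
```

```text
t: 12.85
eef_pos: [552.0, 113.5, 250.6]
tcp_rot: [0.641, 1.565, 0.11]
ft_force: [6.2, 0.3, 5.6]
opening: 0.196Traceback (most recent call last):
  File "<string>", line 1, in <module>
    from h import *; tang(-85)
                     ~~~~^^^^^
  File "h.py", line 33, in tang
    print("tangential opposing %.1f radial(out) %.1f Fz %.1f"%(-(f[0]*np.sin(a)-f[1]*np.cos(a)),f[0]*np.cos(a)+f[1]*np.sin(a),f[2]),"tcp",s["eef_pos"].round(1),"t",s["t"].round(2),"op",s["opening"].round(3))
                                                                                                                                                                    ^^^^^^^^^^^^
AttributeError: 'float' object has no attribute 'round'
```

```bash
sed -i 's/"t",s\["t"\].round(2),"op",s\["opening"\].round(3)/"t",round(s["t"],2),"op",round(float(s["opening"]),3)/' h.py
python3 -m handwheel '[{"travel":[-13.4,1.9,-0.6],"roll":0},{"travel":[-25.9,7.2,-1.2],"roll":0},{"travel":[-36.6,15.5,-1.8],"roll":0},{"travel":[-44.8,26.4,-2.4],"roll":0}]' 1; python3 -c "from h import *; tang(-145)"
python3 -m handwheel '[{"travel":[-5.1,12.6,-0.6],"roll":0},{"travel":[-6.7,26.1,-1.2],"roll":0},{"travel":[-4.9,39.5,-1.8],"roll":0},{"travel":[0.5,52,-2.3],"roll":0},{"travel":[8.8,62.7,-2.9],"roll":0},{"travel":[19.7,70.9,-3.5],"roll":0},{"travel":[32.2,75.9,-4.1],"roll":0},{"travel":[45.7,77.6,-4.7],"roll":0}]' 1; python3 -c "from h import *; tang(95)"
```

```text
t: 13.25
eef_pos: [504.6, 137.9, 248.5]
tcp_rot: [-1.077, 1.566, -1.608]
ft_force: [-10.0, -15.6, 16.2]
opening: 0.197
tangential opposing 7.0 radial(out) 17.2 Fz 16.2 tcp [504.6 137.9 248.5] t 13.25 op 0.197
t: 14.05
eef_pos: [551.0, 219.5, 243.7]
tcp_rot: [2.036, 1.568, 1.506]
ft_force: [-6.7, 5.1, 10.1]
opening: 0.197
tangential opposing 6.3 radial(out) 5.6 Fz 10.1 tcp [551.  219.5 243.7] t 14.05 op 0.197
```

```bash
python3 -m handwheel '[{"travel":[12.6,-1.9,0.3],"roll":0},{"travel":[25,-7.2,-0.2],"roll":0},{"travel":[35.6,-15.6,-0.8],"roll":0},{"travel":[43.8,-26.4,-1.3],"roll":0},{"travel":[48.9,-39,-1.9],"roll":0},{"travel":[50.5,-52.5,-2.5],"roll":0},{"travel":[48.7,-65.9,-3.1],"roll":0},{"travel":[43.4,-78.4,-3.7],"roll":0}]' 1; python3 -c "from h import *; tang(-25)"
python3 -m handwheel '[{"travel":[-8.4,-10.7,-0.6],"roll":0},{"travel":[-19.2,-18.9,-1.2],"roll":0},{"travel":[-31.8,-24,-1.8],"roll":0},{"travel":[-45.3,-25.6,-2.3],"roll":0},{"travel":[-58.7,-23.7,-2.9],"roll":0},{"travel":[-71.2,-18.4,-3.5],"roll":0},{"travel":[-81.9,-10.1,-4.1],"roll":0},{"travel":[-90.1,0.8,-4.7],"roll":0}]' 1; python3 -c "from h import *; tang(-145)"
```

```text
t: 14.85
eef_pos: [595.3, 140.0, 238.6]
tcp_rot: [1.658, 1.568, 1.127]
ft_force: [0.0, 8.0, -0.9]
opening: 0.199
tangential opposing 7.3 radial(out) -3.4 Fz -0.9 tcp [595.3 140.  238.6] t 14.85 op 0.199
t: 15.65
eef_pos: [504.3, 138.7, 234.9]
tcp_rot: [-0.702, 1.568, -1.232]
ft_force: [-3.0, -10.5, 8.3]
opening: 0.199
tangential opposing 6.9 radial(out) 8.5 Fz 8.3 tcp [504.3 138.7 234.9] t 15.65 op 0.199
```

```bash
python3 -m handwheel '[{"travel":[-5.1,12.6,-0.6],"roll":0},{"travel":[-6.7,26.1,-1.2],"roll":0},{"travel":[-4.9,39.5,-1.8],"roll":0},{"travel":[0.5,52,-2.3],"roll":0}]' 1; python3 -c "from h import *; tang(-205)"
python3 -m handwheel '[{"travel":[8.3,10.7,-0.6],"roll":0},{"travel":[19.2,18.9,-1.2],"roll":0},{"travel":[31.7,23.9,-1.8],"roll":0},{"travel":[45.2,25.6,-2.4],"roll":0}]' 1; python3 -c "from h import *; tang(-265)"
python3 -m handwheel '[{"travel":[13.4,-1.9,-0.6],"roll":0},{"travel":[25.9,-7.2,-1.2],"roll":0}]' 1; python3 -c "from h import *; tang(-297)"
python3 -m handwheel '[{"travel":[10.7,-8.4,-0.6],"roll":0},{"travel":[18.9,-19.2,-1.1],"roll":0}]' 1; python3 -c "from h import *; tang(-327)"
```

```text
t: 16.05
eef_pos: [502.9, 192.3, 232.5]
tcp_rot: [-2.402, 1.567, -2.933]
ft_force: [-13.7, -0.7, 11.8]
opening: 0.197
tangential opposing 6.4 radial(out) 12.1 Fz 11.8 tcp [502.9 192.3 232.5] t 16.05 op 0.197
t: 16.45
eef_pos: [549.9, 219.2, 230.3]
tcp_rot: [2.458, 1.569, 1.929]
ft_force: [-5.7, 4.3, 8.5]
opening: 0.195
tangential opposing 5.3 radial(out) 4.8 Fz 8.5 tcp [549.9 219.2 230.3] t 16.45 op 0.195
t: 16.65
eef_pos: [576.4, 211.8, 228.9]
tcp_rot: [2.042, 1.569, 1.512]
ft_force: [-4.4, 4.1, 5.8]
opening: 0.2
tangential opposing 5.8 radial(out) 1.7 Fz 5.8 tcp [576.4 211.8 228.9] t 16.65 op 0.2
t: 16.85
eef_pos: [595.6, 192.3, 227.5]
tcp_rot: [1.88, 1.569, 1.35]
ft_force: [-3.8, 4.8, 2.4]
opening: 0.194
tangential opposing 6.1 radial(out) -0.6 Fz 2.4 tcp [595.6 192.3 227.5] t 16.85 op 0.194
```

```bash
python3 -m handwheel '[{"travel":[5.1,-12.6,-0.6],"roll":0},{"travel":[6.7,-26.1,-1.2],"roll":0}]' 1; python3 -c "from h import *; tang(3)"
python3 -m handwheel '[{"travel":[-1.9,-13.4,-0.6],"roll":0},{"travel":[-7.2,-25.9,-1.1],"roll":0}]' 1; python3 -c "from h import *; tang(-27)"
python3 -m handwheel '[{"travel":[-8.4,-10.7,-0.6],"roll":0},{"travel":[-19.2,-18.9,-1.2],"roll":0}]' 1; python3 -c "from h import *; tang(-57)"
```

```text
t: 17.05
eef_pos: [602.4, 166.0, 226.0]
tcp_rot: [1.724, 1.569, 1.193]
ft_force: [-2.1, 7.1, 0.4]
opening: 0.197
tangential opposing 7.2 radial(out) -1.8 Fz 0.4 tcp [602.4 166.  226. ] t 17.05 op 0.197
t: 17.25
eef_pos: [595.3, 140.0, 224.9]
tcp_rot: [1.458, 1.568, 0.927]
ft_force: [1.7, 8.4, 1.5]
opening: 0.196
tangential opposing 8.3 radial(out) -2.3 Fz 1.5 tcp [595.3 140.  224.9] t 17.25 op 0.196
t: 17.45
eef_pos: [576.7, 121.2, 224.1]
tcp_rot: [1.118, 1.566, 0.586]
ft_force: [5.8, 9.0, 0.8]
opening: 0.198
tangential opposing 9.8 radial(out) -4.4 Fz 0.8 tcp [576.7 121.2 224.1] t 17.45 op 0.198
```

```bash
python3 -m handwheel '[{"travel":[-12.6,-5.1,-0.6],"roll":0},{"travel":[-26.1,-6.7,-1.1],"roll":0}]' 1; python3 -c "from h import *; tang(-87)"
python3 -m handwheel '[{"travel":[-13.4,1.9,-0.6],"roll":0},{"travel":[-25.9,7.2,-1.2],"roll":0}]' 1; python3 -c "from h import *; tang(-117)"
```

```text
t: 17.65
eef_pos: [551.3, 114.0, 223.4]
tcp_rot: [0.766, 1.564, 0.234]
ft_force: [9.5, 3.3, 2.2]
opening: 0.193
tangential opposing 9.7 radial(out) -2.8 Fz 2.2 tcp [551.3 114.  223.4] t 17.65 op 0.193
t: 17.85
eef_pos: [525.4, 120.0, 222.5]
tcp_rot: [0.337, 1.564, -0.194]
ft_force: [7.4, -7.7, 6.6]
opening: 0.195
tangential opposing 10.1 radial(out) 3.5 Fz 6.6 tcp [525.4 120.  222.5] t 17.85 op 0.195
```

```bash
python3 -m handwheel '[{"travel":[-10.7,8.4,-0.6],"roll":0},{"travel":[-18.9,19.2,-1.2],"roll":0}]' 1; python3 -c "from h import *; tang(-147)"
python3 -m handwheel '[{"travel":[-5.1,12.6,-0.6],"roll":0},{"travel":[-6.7,26.1,-1.1],"roll":0},{"travel":[-5.8,35.1,-1.5],"roll":0}]' 1
python3 - <<'E'
from h import *
tang(-188)
im=optics.read_camera("side"); im=cv2.resize(im[100:260,170:330],None,fx=3.7,fy=3.7,interpolation=cv2.INTER_CUBIC)
cv2.imwrite(f"pics/side7.png",im[:,:,::-1])
tang(-190)
E
```

```text
t: 18.05
eef_pos: [504.7, 138.3, 221.1]
tcp_rot: [-0.53, 1.566, -1.061]
ft_force: [-2.7, -14.4, 11.1]
opening: 0.196
tangential opposing 10.6 radial(out) 10.1 Fz 11.1 tcp [504.7 138.3 221.1] t 18.05 op 0.196
t: 18.35
eef_pos: [496.5, 174.4, 219.1]
tcp_rot: [-1.958, 1.566, -2.488]
ft_force: [-14.0, -8.6, 16.4]
opening: 0.196
tangential opposing 10.4 radial(out) 12.6 Fz 16.4 tcp [496.5 174.4 219.1] t 18.35 op 0.196
tangential opposing 8.4 radial(out) 12.4 Fz 15.2 tcp [496.6 175.3 219.1] t 18.4 op 0.198
```

View pics/side7.png

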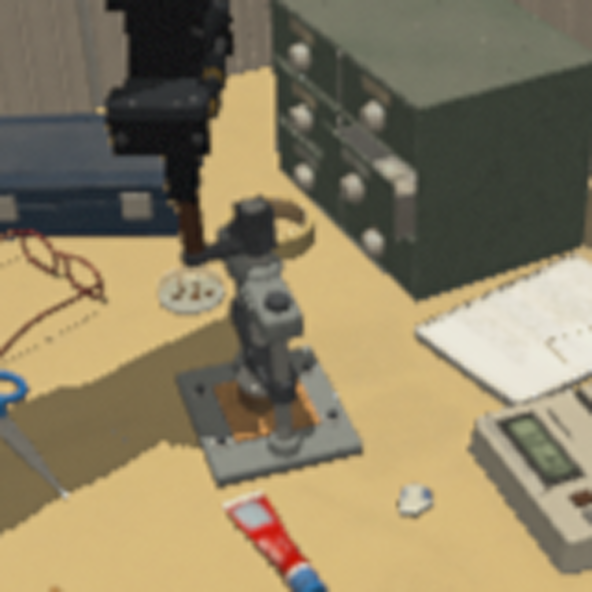

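Resistance is about 3.5–4 N above baseline, and the side view shows the foot down on the lump at about (255,395). Now I release.

```bash
python3 -m handwheel '[{"travel":[-0.5,0,0.8],"roll":0},{"travel":[-0.7,0,1],"roll":0},{"travel":[-0.7,0,1],"roll":0},{"travel":[-0.7,0,1],"roll":0},{"travel":[-0.7,0,1],"roll":0},{"travel":[-0.7,0,1],"roll":0},{"travel":[-0.7,0,1],"roll":0}]' -1; 
python3 -m handwheel '[{"travel":[0,0,0],"roll":0},{"travel":[0,0,0],"roll":0},{"travel":[0,0,20],"roll":0},{"travel":[0,0,60],"roll":0},{"travel":[0,0,105],"roll":0},{"travel":[-5,-5,150],"roll":0},{"travel":[-5,-5,150],"roll":0}]' -1
python3 - <<'E'
from h import *
st()
p=optics.camera_params("wrist")
import pickle; pickle.dump(p,open("w8.pkl","wb"))
for n in ("wrist","side"):
    im=optics.read_camera(n)
    if n=="side": im=cv2.resize(im[100:260,170:330],None,fx=3.7,fy=3.7,interpolation=cv2.INTER_CUBIC)
    cv2.imwrite(f"pics/{n}8.png",im[:,:,::-1])
E
```

```text
t: 19.1
eef_pos: [498.6, 175.8, 219.3]
tcp_rot: [2.498, 1.571, 1.967]
ft_force: [0.9, 0.0, 0.1]
opening: 0.729
t: 19.8
eef_pos: [494.6, 170.9, 375.1]
tcp_rot: [0.737, 1.561, 0.206]
ft_force: [0.2, -0.2, -0.8]
opening: 0.999
t19.80 tcp [494.6 170.9 375.1] jawyaw 59.6 ax [ 0.009  0.002 -1.   ] F [ 0.2 -0.2 -0.8] M [-0.03  0.01  0.  ] op 0.999 q [ 0.21  0.2   1.52 -0.    1.41 -0.83]
```

View pics/side8.png

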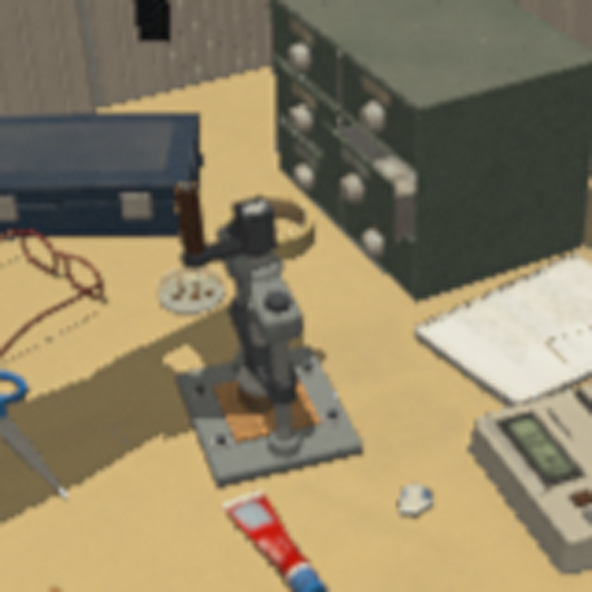

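View pics/wrist8.png

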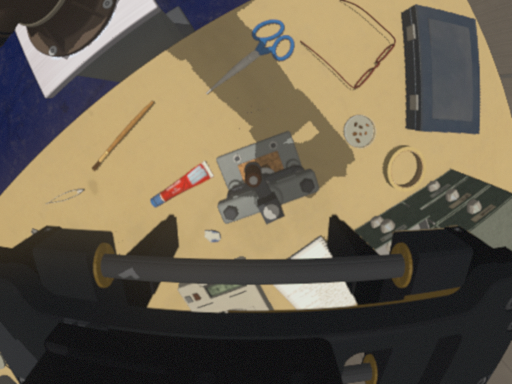

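Run:
```python
from h import *
im=optics.read_camera("side")
a=im[140:180,212:252]; cv2.imwrite("pics/s9.png",cv2.resize(a,None,fx=14,fy=14,interpolation=cv2.INTER_CUBIC)[:,:,::-1])
c=np.array([551.4,166.2]); 
for tilt in (0,4,7):
  t=np.radians(tilt); ph=np.radians(-190); e=np.array([np.cos(ph),np.sin(ph),0]); z=np.array([0,0,1.])
  X=e*np.cos(t)-z*np.sin(t); Z=z*np.cos(t)+e*np.sin(t); O=np.array([*c,180.5])
  for nm,P in (("handle top",O+52*X+68*Z),("handle mid10",O+52*X+10*Z),("hub top",O+36*Z),("bot",O)):
    print(tilt,nm,((proj("side",P)-[212,140])*14).round(0),(proj("wrist",P)).round(1))
st()
```

```text
0 handle top [110. 125.] [259.6 182.7]
0 handle mid10 [132. 366.] [258.5 172. ]
0 hub top [365. 215.] [273.4 215.1]
0 bot [374. 360.] [271.6 206. ]
4 handle top [ 89. 145.] [258.  178.1]
4 handle mid10 [131. 381.] [258.3 171. ]
4 hub top [354. 217.] [272.8 213.3]
4 bot [374. 360.] [271.6 206. ]
7 handle top [ 75. 161.] [257.  174.7]
7 handle mid10 [131. 393.] [258.2 170.4]
7 hub top [345. 220.] [272.2 211.9]
7 bot [374. 360.] [271.6 206. ]
t19.95 tcp [493.3 170.7 368.7] jawyaw 59.6 ax [-0.001 -0.    -1.   ] F [ 0.5 -0.2 -0.2] M [-0.04  0.01  0.04] op 1.004 q [ 0.21  0.21  1.53  0.    1.41 -0.83]
```

View pics/s9.png

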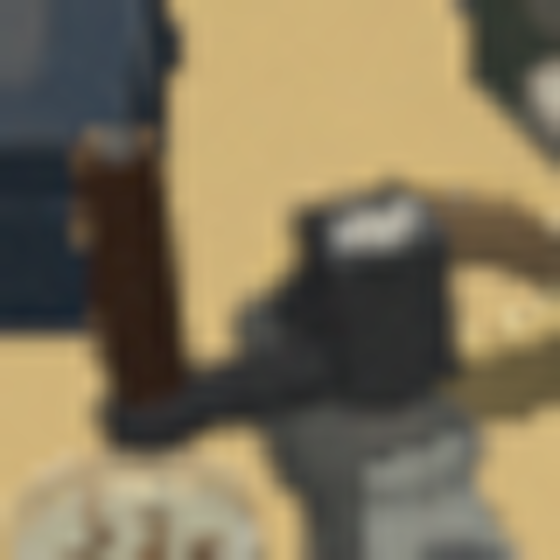

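Run:
```python
from h import *
im=optics.read_camera("top"); a=im[130:230,150:310]
cv2.imwrite("pics/t9.png",cv2.resize(a,None,fx=5,fy=5,interpolation=cv2.INTER_CUBIC)[:,:,::-1])
b=cv2.imread("pics/top0.png")[:,:,::-1]
d=cv2.absdiff(im,b).max(2)
for n,(u,v) in dict(glue=(257,208),sherd=(256,176),petri=(164,186),loupe=(345,220)).items(): print(n,d[v-12:v+12,u-16:u+16].max(),d[v-12:v+12,u-16:u+16].mean())
```

```text
glue 13 8.936197916666666
sherd 14 9.2265625
petri 139 79.08984375
loupe 13 9.21875
```

View pics/t9.png

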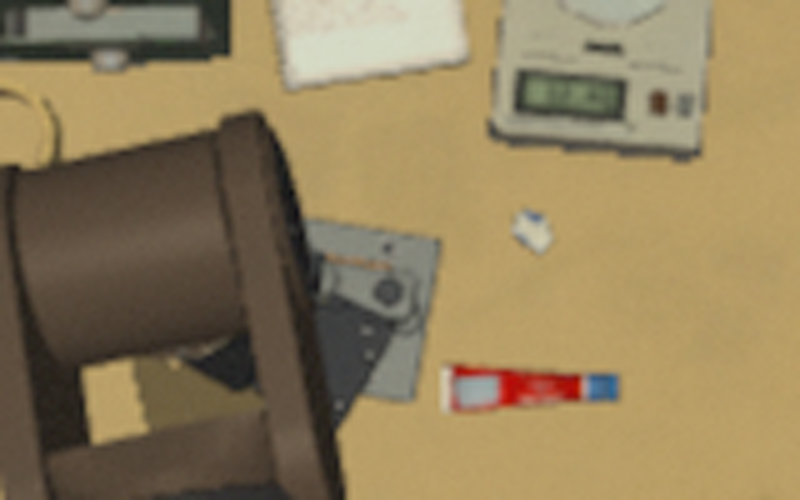

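The glue tube, sherd and loupe haven't moved. In this view the arm covers the petri dish, but the side view shows it undisturbed. Handing in.

```bash
python3 -c "from h import *; print(job.job_done()); st()"
```

```text
the job is handed in; nothing more can be done
None
the job is handed in; nothing more can be done
```

The crank is on the screw, wound about 2.44 turns clockwise and released, and I handed the job in at about 20 s. No verdict came back.

- **Fitting:** I read the turn of the square end from the wrist camera, about −30°. The crank dropped straight home without searching, and the collar stopped it at about 215 mm above the worktop.
- **Winding:** Without the lump, the handle took about 6–7 N. It rose to about 10 N at roughly 1.9–2.0 turns, which matches the touch point of 1.9 turns worked out from the heights. I stopped at 2.44 turns, about 0.4–0.5 turn past touch, which should be roughly 90–105 N on the lump. That force is inferred from the feel at the handle, not measured.
- **Last checks:** The side view shows the foot down on the lump and the crank seated with an estimated 2° of lean towards its handle, within the 7° allowed. The top view shows the glue tube, sherd and loupe unmoved. The petri dish was hidden by the arm there, so I judged it unmoved from the side view.
- **Disagreements:** The camera estimates differed by up to about 2 mm. While winding, I saw up to 17 N sideways and 16 N of downward push on the crank. That came from a small error in the circle I followed, and I eased it partway through.

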